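# Tidy the model maker's gluing corner

## Task

The gluing corner has been knocked over: first, before putting anything back, screw the glue pot's winged cap fully home (clockwise until it stops) so that the glue does not dry. Then stand every fallen glue bottle upright on its base in the long low wooden tray, between and beside the can and the jar that stay standing there, and stand every glue brush in the steel tin, handle down and bristles up. Leave everything released and at rest.

Things in the scene. Friction and masses are not known exactly. Their poses are not given: they have to be found in the camera images.
- tray: long low wooden tray (the lane), fixed to the bench: outside 90 mm (its x) by 520 mm (its y), rim 16 mm high, walls 5 mm, floor about 5 mm thick. Origin: centre of its underside; x points away from the robot at yaw 0, y runs along the tray.
- filler_can: aluminium can standing in the tray, 56 mm across, 86 mm tall, 0.5 kg; must stay standing in the tray. Origin: centre of its base, z up.
- varnish_jar: amber jar with black lid standing in the tray, 56 mm across, 82 mm tall, 0.5 kg; must stay standing in the tray. Origin: centre of its base, z up.
- bottle1: white square-section glue bottle with a red nozzle, lying on its side on the bench at the start. Body 50 x 50 mm and 95 mm long, then a narrow shoulder and a cone nozzle (up to 22 mm across) to 123 mm overall; 160 g. Origin: centre of its flat base; +z runs from base to nozzle (horizontal while it lies, so the axis lies 25 mm above what it lies on). May be absent (None).
- bottle2: white square-section glue bottle with a red nozzle, lying on its side on the bench at the start. Body 50 x 50 mm and 95 mm long, then a narrow shoulder and a cone nozzle (up to 22 mm across) to 123 mm overall; 160 g. Origin: centre of its flat base; +z runs from base to nozzle (horizontal while it lies, so the axis lies 25 mm above what it lies on). May be absent (None).
- bottle3: white square-section glue bottle with a red nozzle, lying on its side on the bench at the start. Body 50 x 50 mm and 95 mm long, then a narrow shoulder and a cone nozzle (up to 22 mm across) to 123 mm overall; 160 g. Origin: centre of its flat base; +z runs from base to nozzle (horizontal while it lies, so the axis lies 25 mm above what it lies on). May be absent (None).
- brush1: glue brush lying flat on the bench: square wooden handle 22 x 22 mm, 135 mm long, then a grey bristle head 20 x 16 mm to 190 mm overall (the handle's end to the bristles' end); about 70 g. Origin: on the long axis, 90 mm from the handle's end; +z runs from handle to bristles.
- brush2: glue brush lying flat on the bench: square wooden handle 22 x 22 mm, 135 mm long, then a grey bristle head 20 x 16 mm to 190 mm overall (the handle's end to the bristles' end); about 70 g. Origin: on the long axis, 90 mm from the handle's end; +z runs from handle to bristles.
- brush1_foot (a point): centre of that brush's handle end (the end that goes down into the tin).
- brush2_foot (a point): centre of that brush's handle end (the end that goes down into the tin).
- tin: open round steel tin fixed to the bench, 88 mm across outside, 82 mm inside, 90 mm high, floor 5 mm thick. Origin: centre of its underside.
- pot: round white glue pot fixed to the bench, 90 mm across, 82 mm high under its cap. A small black rib on its rim marks the pot's +x side: the cap's black pointer stands over it when the cap is home. Origin: centre of its underside, z up.
- cap (a joint): winged screw cap, turns about the pot's axis: radians unscrewed, 0 = home against a hard stop, positive = anticlockwise seen from above (max 3.0; starts 1.3 to 2.7). Stays where left (about 0.1 N m friction), does not rise. Wing: bar 56 mm long, 16 mm thick, 99 to 129 mm above the bench; its long direction is the pot's x axis turned by the joint value.
- cap_grip (a point): point on the cap's axis in the middle of the wing, 116 mm above the bench; its x axis runs along the wing towards the pointer.
Mind the look-alikes: they are no part of the job. What is shaped like the bottle3 but green is not meant.

How it is judged (in metres and radians):
On the way, in this order (a step that is already met when the one before it is completed fails the run):
1. the pot's cap is screwed home before anything is put back (value of joint cap below 0.15 rad), for 0.2 s.
2. every bottle stands upright in the tray (angle between each of bottle1, bottle2, bottle3's own z axis and vertical below 0.12 rad and x of bottle1 in the frame of tray between -0.03 and 0.03 m and y of bottle1 in the frame of tray between -0.25 and 0.25 m and z of each of bottle1, bottle2, bottle3 in the frame of tray below 0.013 m and linear speed of each of bottle1, bottle2, bottle3 below 0.03 m/s and x of bottle2 in the frame of tray between -0.03 and 0.03 m and y of bottle2 in the frame of tray between -0.25 and 0.25 m and x of bottle3 in the frame of tray between -0.03 and 0.03 m and y of bottle3 in the frame of tray between -0.25 and 0.25 m), for 0.2 s.
At the end, for the whole second after the job is handed in: Cap within 0.15 rad of its stop; bottles, can and jar upright (within 0.12 rad) on the tray's floor inside its rim; each brush bristles up in the tin, handle end inside and below 40 mm over the bench, leaning under 0.75 rad; all released and at rest (all of step 2 and value of joint cap below 0.15 rad and angle between each of filler_can, varnish_jar's own z axis and vertical below 0.12 rad and x of filler_can in the frame of tray between -0.03 and 0.03 m and y of filler_can in the frame of tray between -0.25 and 0.25 m and z of each of filler_can, varnish_jar in the frame of tray below 0.013 m and linear speed of each of filler_can, varnish_jar, brush1, brush2 below 0.03 m/s and x of varnish_jar in the frame of tray between -0.03 and 0.03 m and y of varnish_jar in the frame of tray between -0.25 and 0.25 m and horizontal distance between each of brush1_foot, brush2_foot and tin below 0.045 m and height (world z) of each of brush1_foot, brush2_foot below 0.04 m and angle between each of brush1, brush2's own z axis and vertical below 0.75 rad); the robot touches nothing.
It fails at once if a bottle is stood in the tray or a brush in the tin while the pot's cap is still open (value of joint cap above 0.3 rad and ((angle between bottle1's own z axis and vertical below 0.12 rad and x of bottle1 in the frame of tray between -0.03 and 0.03 m and y of bottle1 in the frame of tray between -0.25 and 0.25 m and z of bottle1 in the frame of tray below 0.013 m and linear speed of bottle1 below 0.03 m/s) or (angle between bottle2's own z axis and vertical below 0.12 rad and x of bottle2 in the frame of tray between -0.03 and 0.03 m and y of bottle2 in the frame of tray between -0.25 and 0.25 m and z of bottle2 in the frame of tray below 0.013 m and linear speed of bottle2 below 0.03 m/s) or (angle between bottle3's own z axis and vertical below 0.12 rad and x of bottle3 in the frame of tray between -0.03 and 0.03 m and y of bottle3 in the frame of tray between -0.25 and 0.25 m and z of bottle3 in the frame of tray below 0.013 m and linear speed of bottle3 below 0.03 m/s) or (horizontal distance between brush1_foot and tin below 0.045 m and height (world z) of brush1_foot below 0.04 m and angle between brush1's own z axis and vertical below 0.75 rad and linear speed of brush1 below 0.03 m/s) or (horizontal distance between brush2_foot and tin below 0.045 m and height (world z) of brush2_foot below 0.04 m and angle between brush2's own z axis and vertical below 0.75 rad and linear speed of brush2 below 0.03 m/s))).
Of bottle1, bottle2, bottle3 only 2 to 3 are there at a start; the rules pass over those that are not, and their reading is None.
At some moment in a run one of bottle1, bottle2, bottle3, brush1, brush2 may be knocked a few centimetres aside while the robot is not near it.
Once in a run the grip may slacken for a moment while it holds something.
It also fails if it takes over 210 s, if anything falls off the work surface, if the arm or the gripper's body presses on something with over 40 N, if the wrist force passes 120 N, or if a joint passes its speed limit or range.

## Robot

A 6-joint arm with a two-finger parallel gripper is mounted at the origin on the work surface. World frame = base frame: x ahead of the robot, y to its left, z up, the work surface at z = 0. Lengths are in m, angles in degrees, forces in N, time in s.
With the tool pointing down it reaches from about 0.325 to 0.85 m from the base axis. Payload 15.5 kg.
Tool frame: the origin (TCP) lies midway between the tips of the shut fingers; the grasp point (between the pads) lies 19 mm behind it; y points along the fingers, x is the direction in which the jaws open and shut, and the axes are right-handed (so a half turn about y gives the same grasp; the last joint's range is limited). The gripper opens to 91 mm and grips with 3 to 60 N. Pads are 32 mm wide; open, the fingers measure 118 mm over their backs; the gripper's body (76 mm by 178 mm) begins 60 mm behind the grasp point.
Start: joints at [60.819, 28.281, 77.091, -0, 74.628, -5.472], TCP at [0.251, 0.572, 0.214] pointing down, gripper open.
Joint ranges: [-166.48, 166.48], [-47.26, 123.95], [12.59, 153.08], [-70.14, 250.14], [6.76, 159.57], [-176.63, 176.63]. Speed limits (degrees/s): [108.29, 108.29, 147.25, 172.46, 172.46, 172.46].

## Interface

Orientations are given as a 3x3 rotation matrix whose columns are the frame's x, y, z axes.
In Python, from bench import ctrl gives the robot as it stands. The module is installed in compiled form; this text tells all that it offers. Calls block until the motion is done:
- ctrl.goto(position, orientation): joint-space move of the TCP to a pose.
- ctrl.move_l(position, vel=0.15, ori=None, contact_N=None): straight line of the TCP; ori=None keeps the orientation; vel is the mean speed in m/s. With contact_N (N) it stops when the force on the tool has changed by that much, and returns True; else False.
- ctrl.movej(angles): joint-space move.
- ctrl.command_gripper(opening): opening from 0.0 (shut) to 1.0 (fully open); the grip force is fixed at half the most; returns when the fingers have stopped.
- ctrl.sleep(seconds).
- ctrl.ik(position, orientation): joint angles nearest the present ones, or None.
- ctrl.read_camera(name): name is "side" or "top"; returns the picture (384x512x3 uint8, blue, green, red); there is no depth.
- ctrl.camera_params(name): a dict with "fx", "fy", "cx", "cy" (pixels), "pose" (4x4, takes a point from camera to world coordinates). Camera axes: x right, y up, looking along -z (the intrinsics and any distortion apply to the point x, -y, -z); pixel columns grow to the right and rows downward; lengths in m; the calibration is good to about 2 mm. A picture is of the moment at which its call begins. camera_params takes no time and is no camera call.
A pose or a line that the arm cannot do raises ctrl.MotionError and nothing moves.
- ctrl.sign_off(): hands the job in, once; it reports no verdict.
Readings, each from a call of its own:
- ctrl.current_t(): time.
- ctrl.current_q(): joint angles.
- ctrl.current_dq(): joint speeds.
- ctrl.current_effort(): joint torques, N m.
- ctrl.current_tool_pos(): TCP position.
- ctrl.current_eef_rot(): TCP orientation.
- ctrl.current_contact_force(): force on the tool from outside, world axes, zero at the start.
- ctrl.current_wrist_torque(): the same for the moment, N m.
- ctrl.current_grip_width(): opening from 0.0 (shut) to 1.0 (fully open).
Only numpy, scipy, OpenCV 4.12 (cv2) and the standard library are available. Lean on these libraries where they do the work, as an engineer would, in place of code of your own. Each camera call takes 0.05 s, during which the arm holds its last target.

## Working session

There is one attempt and no reset: what is moved stays moved. The work goes in short steps, each a Python script; the robot and the scene stay as the last script left them, time stands still between calls to the robot, and variables do not carry over. Pictures are saved under pics/ and viewed, and the job is handed in when it is done.

```bash
mkdir -p pics; ls; python3 - <<'E'
from bench import ctrl
import cv2
for n in("side","top"):
    im=ctrl.read_camera(n); cv2.imwrite(f"pics/{n}0.png",im)
    p=ctrl.camera_params(n); print(n,p)
    print(im.shape)
print(ctrl.current_t(),ctrl.current_eef_rot())
E
```

```text
pics
side {'fx': 478.1269924037687, 'fy': 478.1269924037687, 'cx': 247.98709585965346, 'cy': 184.93223183527198, 'pose': array([[ 0.88288803,  0.33109294, -0.3329958 , -0.02307013],
       [-0.4695627 ,  0.62916301, -0.6194068 , -0.76116759],
       [ 0.00442742,  0.70322925,  0.71094938,  1.00316025],
       [ 0.        ,  0.        ,  0.        ,  1.        ]])}
(384, 512, 3)
top {'fx': 358.0918302769835, 'fy': 358.0918302769835, 'cx': 252.6086368431219, 'cy': 193.22211016679196, 'pose': array([[ 1.91129262e-03,  9.96216372e-01, -8.68866351e-02,
         3.20737157e-01],
       [-9.99476244e-01, -9.03775357e-04, -3.23484431e-02,
         1.95542780e-03],
       [-3.23045747e-02,  8.69029550e-02,  9.95692870e-01,
         1.29020518e+00],
       [ 0.00000000e+00,  0.00000000e+00,  0.00000000e+00,
         1.00000000e+00]])}
(384, 512, 3)
0.1 [[ 4.02057319e-01 -5.32623652e-04 -9.15614345e-01]
 [ 9.15613864e-01 -9.44647479e-04  4.02057657e-01]
 [-1.07907820e-03 -9.99999412e-01  1.07875168e-04]]
```

View pics/side0.png

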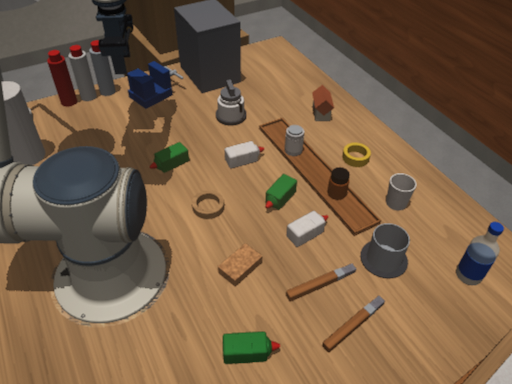

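View pics/top0.png

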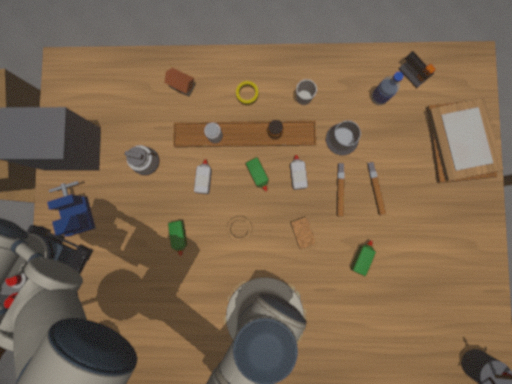

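Candidates: the white bottles are at top (203,178) and (299,173), and the green look-alikes at (257,172), (177,234) and (364,258) are excluded. The brushes are at (340,190) and (376,188). The tin is the large steel one at (344,137), not the small cup at (306,91). The pot is at (141,158), by the gripper. Next I check these in close crops.

```bash
cat > h.py <<'E'
import numpy as np, cv2
from bench import ctrl
P={n:ctrl.camera_params(n) for n in("side","top")}
def ray(n,uv):
    p=P[n]; u,v=uv
    d=np.array([(u-p["cx"])/p["fx"],-(v-p["cy"])/p["fy"],-1.0])
    T=p["pose"]; return T[:3,3],T[:3,:3]@d
def plane(n,uv,z):
    o,d=ray(n,uv); return o+d*(z-o[2])/d[2]
def proj(n,X):
    p=P[n];T=p["pose"]; c=T[:3,:3].T@(np.asarray(X,float)-T[:3,3])
    return np.array([p["cx"]+p["fx"]*c[0]/-c[2],p["cy"]-p["fy"]*c[1]/-c[2]])
def tri(a,b):
    (o1,d1),(o2,d2)=ray("top",a),ray("side",b)
    s=np.linalg.lstsq(np.c_[d1,-d2],o2-o1,rcond=None)[0]
    p,q=o1+d1*s[0],o2+d2*s[1]; return (p+q)/2,np.linalg.norm(p-q)
def crop(im,x,y,w,h,k,name):
    c=im[y:y+h,x:x+w]; cv2.imwrite("pics/"+name,cv2.resize(c,None,fx=k,fy=k,interpolation=cv2.INTER_CUBIC))
E
python3 - <<'E'
from h import *
t=cv2.imread("pics/top0.png"); s=cv2.imread("pics/side0.png")
crop(t,110,110,110,90,7,"c1.png"); crop(t,230,110,170,110,4,"c2.png")
crop(s,200,70,140,110,5,"c3.png"); crop(s,240,160,180,140,4,"c4.png")
E
```

```text
(no output)
```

View pics/c1.png

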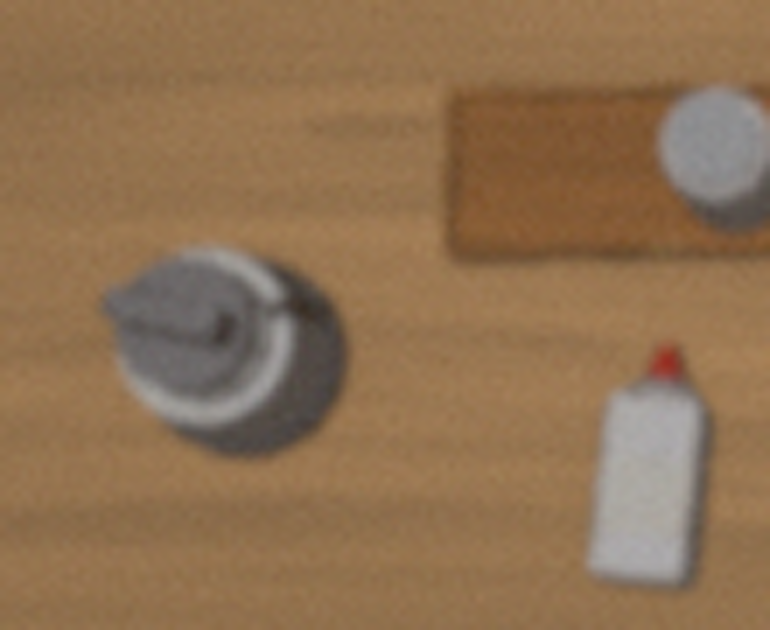

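View pics/c2.png

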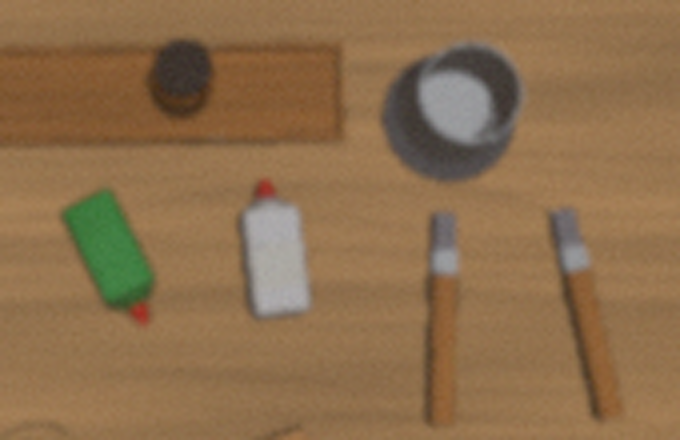

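View pics/c3.png

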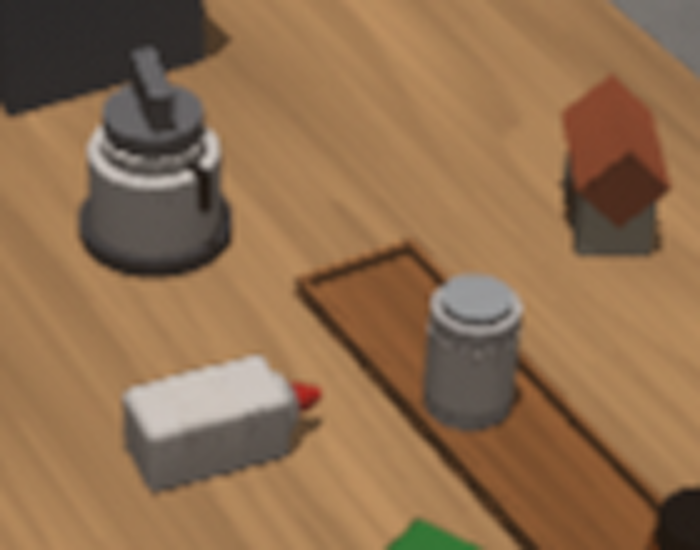

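View pics/c4.png

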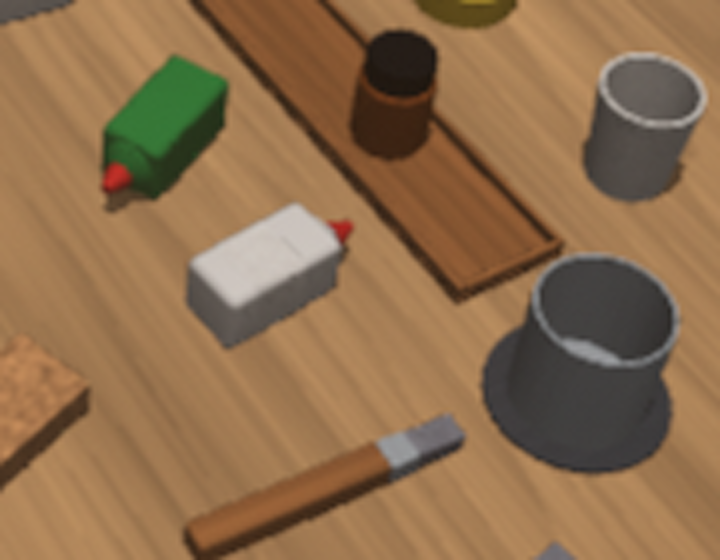

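```bash
python3 - <<'E'
from h import *
pk=lambda x,y:(110+(x+.5)/7-.5,110+(y+.5)/7-.5)
ps=lambda x,y:(200+(x+.5)/5-.5,70+(y+.5)/5-.5)
print("pot top z82",plane("top",pk(205,335),.082), "side",plane("side",ps(154,153),.082))
print("tri",tri(pk(205,335),ps(154,153)))
print("rib",plane("top",pk(290,305),.082),plane("side",ps(204,175),.08))
for z in(.129,):
  a=plane("top",pk(108,300),z);b=plane("top",pk(228,322),z);print("wing top",a,b,(a+b)/2, np.linalg.norm(a-b))
  a=plane("side",ps(146,50),z);b=plane("side",ps(163,95),z);print("wing side",a,b,(a+b)/2,np.linalg.norm(a-b))
t=cv2.imread("pics/top0.png"); s=cv2.imread("pics/side0.png")
crop(t,122,140,40,36,16,"c5.png");crop(s,210,75,44,44,13,"c6.png")
E
```

```text
pot top z82 [0.55063774 0.43458852 0.082     ] side [0.54109594 0.41394781 0.082     ]
tri (array([0.55490249, 0.44265805, 0.05948806]), np.float64(4.1370316747267906e-05))
rib [0.56545234 0.39262939 0.082     ] [0.5602461  0.37952039 0.08      ]
wing top [0.55874383 0.46489255 0.129     ] [0.5478935  0.40691445 0.129     ] [0.55331867 0.4359035  0.129     ] 0.05898465229552021
wing side [0.5592369  0.45978033 0.129     ] [0.54580267 0.40815656 0.129     ] [0.55251979 0.43396845 0.129     ] 0.05334315837884564
```

View pics/c5.png

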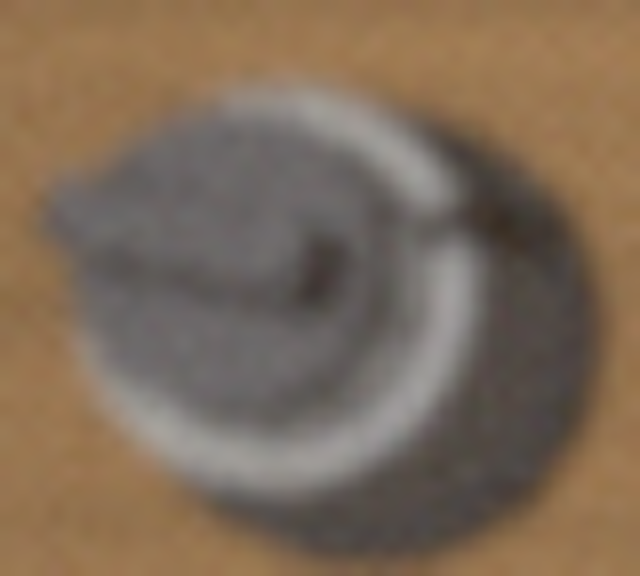

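View pics/c6.png

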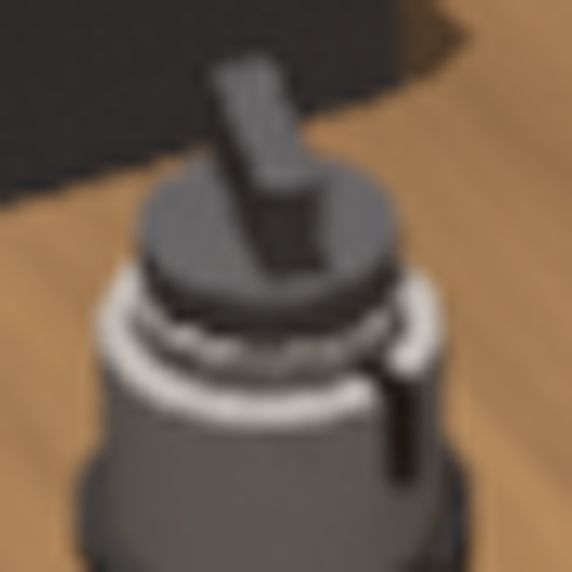

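```bash
cat >> h.py <<'E'
def R(yaw,tilt=0,app=None):
    """jaw dir yaw (deg), tool y down"""
    c,s=np.cos(np.radians(yaw)),np.sin(np.radians(yaw))
    x=np.array([c,s,0]);y=np.array([0,0,-1.]);return np.c_[x,y,np.cross(x,y)]
E
python3 - <<'E'
from h import *
for yaw in(-13,167):
    print(yaw,np.round(ctrl.ik([.552,.435,.2],R(yaw)),1) if ctrl.ik([.552,.435,.2],R(yaw)) is not None else None)
q=ctrl.current_q();print(q)
E
```

```text
-13 [33.4 35.4 65.7 -0.  78.8 46.4]
167 [  33.4   35.4   65.7   -0.    78.8 -133.6]
[ 6.08204322e+01  2.83122451e+01  7.71226316e+01  2.65631647e-04
  7.46272575e+01 -5.47276577e+00]
```

```bash
python3 - <<'E'
from h import *
ctrl.goto([.552,.435,.2],R(167))
print(ctrl.move_l([.552,.435,.104],vel=.08,contact_N=8), ctrl.current_tool_pos())
ctrl.command_gripper(0.0)
print(ctrl.current_grip_width(),ctrl.current_contact_force(),ctrl.current_wrist_torque(),ctrl.current_t())
for n in("side","top"): cv2.imwrite(f"pics/{n}1.png",ctrl.read_camera(n))
crop(cv2.imread("pics/side1.png"),170,20,140,110,5,"c7.png")
E
```

```text
False [0.55231459 0.43518298 0.10462742]
0.17196259986326476 [ 4.93956697 -1.89969214 -1.13419408] [-0.17431304 -0.63429989 -0.04180432] 4.5917
```

View pics/c7.png

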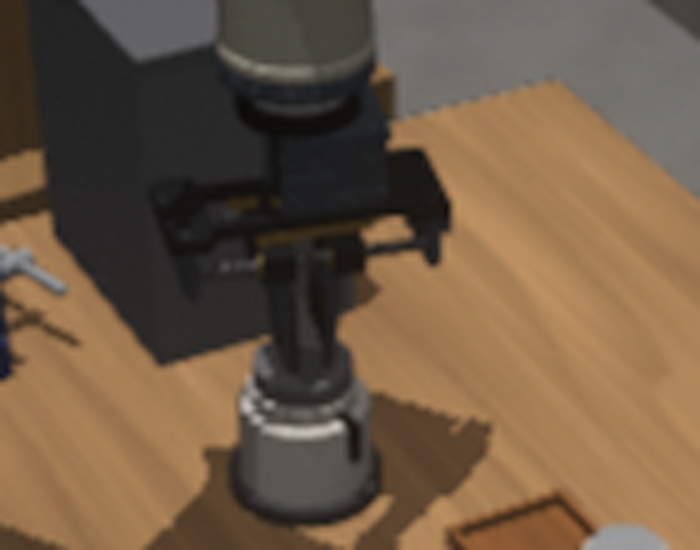

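View pics/top1.png

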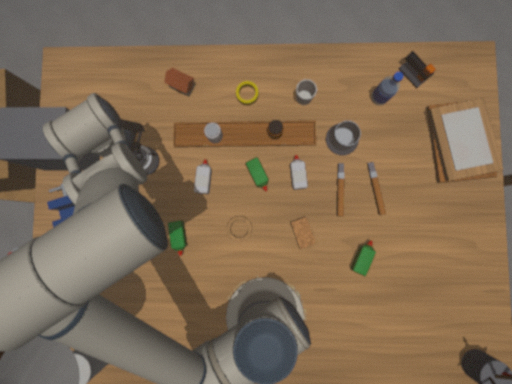

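```bash
python3 - <<'E'
from h import *
print(plane("side",(201.8,92),0),plane("side",(236,82),0), plane("top",(98,168),.0),plane("side",(211,86),0))
E
```

```text
[0.52165366 0.61268504 0.        ] [0.66188467 0.61295065 0.        ] [0.52734165 0.6153241  0.        ] [0.56771994 0.63229956 0.        ]
```

```bash
python3 - <<'E'
from h import *
q=np.array(ctrl.current_q(),float)
m0=np.array(ctrl.current_wrist_torque())
turned=0
while turned<175:
    st=15 if turned<120 else 4
    q[5]+=st; ctrl.movej(list(q)); turned+=st
    m=np.array(ctrl.current_wrist_torque())-m0
    e=q[5]-ctrl.current_q()[5]
    print(turned,np.round(m,2),round(e,2),round(ctrl.current_grip_width(),3))
    if turned>120 and abs(m[2])>1.0: break
print(ctrl.current_t(),ctrl.current_contact_force())
E
```

```text
15 [ 0.86  1.94 -0.03] -0.04 0.172
30 [ 1.77  2.99 -0.  ] -0.04 0.175
45 [ 2.92  3.76 -0.01] -0.04 0.175
60 [4.21 4.27 0.08] -0.04 0.174
75 [5.47 4.46 0.01] -0.04 0.172
90 [6.88 4.33 0.03] -0.04 0.173
105 [7.97 3.86 0.1 ] -0.04 0.173
120 [8.65 2.79 0.11] -0.04 0.174
124 [8.75 2.46 0.02] -0.03 0.175
128 [8.74 2.14 0.07] -0.03 0.175
132 [8.7  1.84 0.01] -0.03 0.17
136 [8.8  1.67 0.  ] -0.03 0.181
140 [8.56 1.33 0.04] -0.03 0.172
144 [ 1.33  0.05 -0.04] -0.04 0.211
148 [ 2.19 -0.86 -0.13] -0.04 0.173
152 [ 2.27 -0.79  1.14] 0.0 0.182
9.625 [ 9.14889242 12.3593921  -3.95149726]
```

```bash
python3 - <<'E'
from h import *
q=np.array(ctrl.current_q(),float); q[5]+=1.5; ctrl.movej(list(q)); print(ctrl.current_wrist_torque())
ctrl.command_gripper(0.6)
p=ctrl.current_tool_pos(); ctrl.move_l([p[0],p[1],.25],vel=.15)
ctrl.goto([.38,.25,.40],R(30))
for n in("side","top"): cv2.imwrite(f"pics/{n}2.png",ctrl.read_camera(n))
crop(cv2.imread("pics/side2.png"),210,75,44,44,13,"c8.png");print(ctrl.current_t())
crop(cv2.imread("pics/top2.png"),122,140,40,36,16,"c9.png")
E
```

```text
[ 0.47138794 -0.27463551  1.18377866]
12.9583
```

View pics/c8.png

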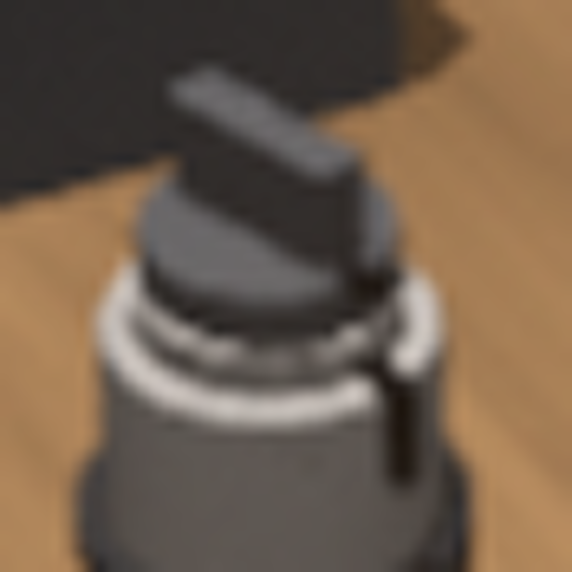

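View pics/top2.png

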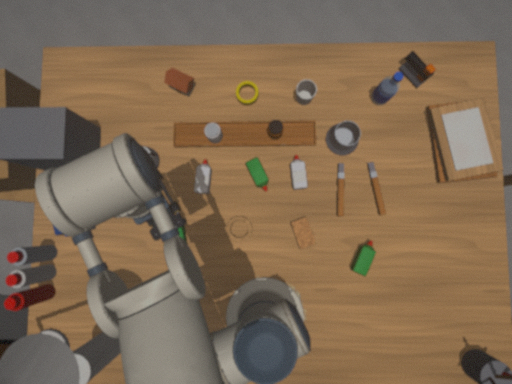

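View pics/side2.png

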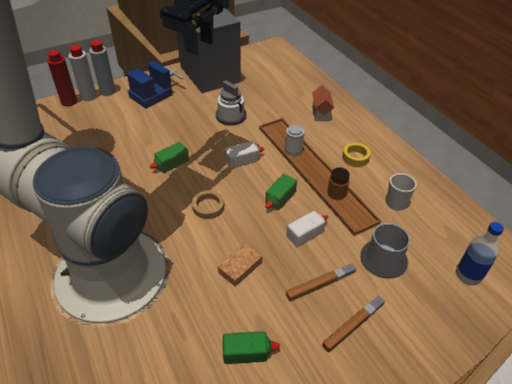

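The cap's pointer (side crop, about 375,285) stands over the rib at (400,370), so the cap is home. No third white bottle shows. Next I measure the rest.

```bash
cat >> h.py <<'E'
def blobs(m,amin):
    n,l,st,c=cv2.connectedComponentsWithStats(m.astype(np.uint8))
    return [(l==i,st[i],c[i]) for i in range(1,n) if st[i][4]>=amin]
def hsv(im): return cv2.cvtColor(im,cv2.COLOR_BGR2HSV)
def bottle_top(im,roi):
    """body top face in top view (z=.05): minAreaRect; red nozzle in same roi -> direction"""
    x,y,w,h=roi; k=4
    c=cv2.resize(im[y:y+h,x:x+w],None,fx=k,fy=k,interpolation=cv2.INTER_CUBIC); H=hsv(c)
    m=(H[...,1]<60)&(H[...,2]>110)
    b=max(blobs(m,50),key=lambda b:b[1][4])
    pts=np.argwhere(b[0])[:,::-1].astype(np.float32)
    r=cv2.minAreaRect(pts); box=cv2.boxPoints(r)
    conv=lambda p:(x+(p[0]+.5)/k-.5,y+(p[1]+.5)/k-.5)
    B=np.array([plane("top",conv(p),.05) for p in box])
    cen=B.mean(0); e=[B[1]-B[0],B[2]-B[1]]; L=[np.linalg.norm(v) for v in e]
    a=e[int(np.argmax(L))]/max(L)
    red=((H[...,0]<8)|(H[...,0]>172))&(H[...,1]>150)
    rb=max(blobs(red,5),key=lambda b:b[1][4])[2]; rp=plane("top",conv(rb),.025)
    if np.dot(rp-cen,a)<0:a=-a
    return cen,np.degrees(np.arctan2(a[1],a[0])),L,rp
E
python3 - <<'E'
from h import *
t0=cv2.imread("pics/top0.png");t=cv2.imread("pics/top2.png");s=cv2.imread("pics/side2.png")
print("A",bottle_top(t0,(185,150,35,50)));print("B",bottle_top(t,(282,145,35,50)))
# tray corners at z=.016 from top crop
H=hsv(t); 
pk=lambda x,y:(230+(x+.5)/4-.5,110+(y+.5)/4-.5)
p1=lambda x,y:(110+(x+.5)/7-.5,110+(y+.5)/7-.5)
for c in[p1(450,90),p1(450,260),pk(342,43),pk(344,138)]: print("tray c",plane("top",c,.016))
sk=lambda x,y:(240+(x+.5)/4-.5,160+(y+.5)/4-.5); s3=lambda x,y:(200+(x+.5)/5-.5,70+(y+.5)/5-.5)
for c in[s3(296,284),s3(408,244),sk(458,300),sk(562,243)]: print("tray side",plane("side",c,.016))
print("can top",plane("top",p1(716,146),.086),"side",plane("side",s3(476,305),.086))
print("jar",plane("top",pk(182,68),.082),"side",plane("side",sk(400,60),.082))
print("tin rim",plane("top",pk(472,93),.09),"side",plane("side",sk(605,308),.09))
E
```

```text
A (array([0.48116857, 0.21952491, 0.05      ]), np.float64(-5.992800816401642), [np.float64(0.10294449142665521), np.float64(0.05259107666294028)], array([0.54605143, 0.21526228, 0.025     ]))
B (array([ 0.49670766, -0.11743036,  0.05      ]), np.float64(6.410894644138019), [np.float64(0.05218135674170939), np.float64(0.10271602108448218)], array([ 0.56165109, -0.11128238,  0.025     ]))
tray c [0.69249518 0.33247267 0.016     ]
tray c [0.60216442 0.33055936 0.016     ]
tray c [ 0.69624435 -0.18241065  0.016     ]
tray c [ 0.60895638 -0.18304826  0.016     ]
tray side [0.59867642 0.32245484 0.016     ]
tray side [0.6863826 0.3251487 0.016    ]
tray side [ 0.60041624 -0.19415134  0.016     ]
tray side [ 0.69276035 -0.18716208  0.016     ]
can top [0.64295278 0.18186563 0.086     ] side [0.64168842 0.17682523 0.086     ]
jar [ 0.6558878  -0.03579068  0.082     ] side [ 0.65208215 -0.04144366  0.082     ]
tin rim [ 0.63033973 -0.28063263  0.09      ] side [ 0.62903288 -0.2834009   0.09      ]
```

```bash
cat >> h.py <<'E'
U=np.array([0,0,1.])
def Rg(ayaw,t,flip=False):
    """object axis lying along ayaw; tool leaned t deg so that after a 90deg stand-up approach is t below horizontal. phi: rotation"""
    return Rphi(ayaw,t,0,flip)
def Rphi(ayaw,t,phi,flip=False):
    a=np.array([np.cos(np.radians(ayaw)),np.sin(np.radians(ayaw)),0])
    th=np.radians(phi-t)  # approach = -cos th u + sin th a
    y=-np.cos(th)*U+np.sin(th)*a
    j=np.cross(U,a)*(-1 if flip else 1)
    return np.c_[j,y,np.cross(j,y)]
def tcp(g,Rm): return np.asarray(g)+.019*Rm[:,1]
E
python3 - <<'E'
from h import *
def t_(lab,g,ay,t,phi):
    out=[]
    for f in(False,True):
        Rm=Rphi(ay,t,phi,f); q=ctrl.ik(tcp(g,Rm),Rm); out.append(None if q is None else list(np.round(q,0)))
    print(lab,t,phi,out)
for t in(20,30,45):
  t_("A",[.489,.22,.03],-6,t,0);t_("A up",[.489,.22,.15],-6,t,0);t_("mid",[.6475,.07,.067],0,t,90);t_("midup",[.6475,.07,.2],0,t,90)
  t_("B",[.505,-.117,.03],6.4,t,0);t_("right",[.649,-.1255,.067],0,t,90);t_("rightup",[.649,-.1255,.2],0,t,90)
for ay in(-30,-15,0,15):
  for t in(0,15):
    t_("tin %d"%ay,[.63,-.282,.14],ay,t,90);t_("tinup %d"%ay,[.63,-.282,.25],ay,t,90);t_("tin70 %d"%ay,[.63,-.282,.14],ay,t,70)
E
```

```text
A 20 0 [[np.float64(14.0), np.float64(44.0), np.float64(86.0), np.float64(7.0), np.float64(69.0), np.float64(-74.0)], [np.float64(14.0), np.float64(44.0), np.float64(86.0), np.float64(7.0), np.float64(69.0), np.float64(106.0)]]
A up 20 0 [[np.float64(14.0), np.float64(35.0), np.float64(82.0), np.float64(7.0), np.float64(82.0), np.float64(-72.0)], [np.float64(14.0), np.float64(35.0), np.float64(82.0), np.float64(7.0), np.float64(82.0), np.float64(108.0)]]
mid 20 90 [[np.float64(2.0), np.float64(62.0), np.float64(129.0), np.float64(182.0), np.float64(82.0), np.float64(90.0)], [np.float64(2.0), np.float64(62.0), np.float64(129.0), np.float64(182.0), np.float64(82.0), np.float64(-90.0)]]
midup 20 90 [[np.float64(2.0), np.float64(40.0), np.float64(130.0), np.float64(182.0), np.float64(60.0), np.float64(90.0)], [np.float64(2.0), np.float64(40.0), np.float64(130.0), np.float64(182.0), np.float64(60.0), np.float64(-90.0)]]
B 20 0 [[np.float64(-15.0), np.float64(44.0), np.float64(87.0), np.float64(-8.0), np.float64(67.0), np.float64(-107.0)], [np.float64(-15.0), np.float64(44.0), np.float64(8
[... 8747 characters left out ...]
(-56.0), np.float64(51.0), np.float64(109.0), np.float64(103.0), np.float64(70.0), np.float64(109.0)], [np.float64(-56.0), np.float64(51.0), np.float64(109.0), np.float64(103.0), np.float64(70.0), np.float64(-71.0)]]
tinup 15 15 90 [[np.float64(-56.0), np.float64(39.0), np.float64(109.0), np.float64(98.0), np.float64(67.0), np.float64(124.0)], [np.float64(-56.0), np.float64(39.0), np.float64(109.0), np.float64(98.0), np.float64(67.0), np.float64(-56.0)]]
tin70 15 15 70 [[np.float64(-51.0), np.float64(40.0), np.float64(105.0), np.float64(86.0), np.float64(48.0), np.float64(134.0)], [np.float64(-51.0), np.float64(40.0), np.float64(105.0), np.float64(86.0), np.float64(48.0), np.float64(-46.0)]]
```

```bash
cat >> h.py <<'E'
def at(g,Rm,joint=True,**k):
    p=tcp(g,Rm)
    if joint: ctrl.goto(p,Rm)
    else: return ctrl.move_l(p,ori=Rm,**k)
def snap(tag):
    for n in("side","top"): cv2.imwrite(f"pics/{n}{tag}.png",ctrl.read_camera(n))
def st(l): print(l,round(ctrl.current_t(),1),"w",round(ctrl.current_grip_width(),3),"F",np.round(ctrl.current_contact_force(),1),"tcp",np.round(ctrl.current_tool_pos(),3))
E
python3 - <<'E'
from h import *
T=30;ay=-6.0;a=np.array([np.cos(np.radians(ay)),np.sin(np.radians(ay)),0])
cen=np.array([.480,.218,0]); g=cen+a*.0085; g[2]=.03
Rm=Rphi(ay,T,0,True)
ctrl.command_gripper(0.95)
at(g+[0,0,.15],Rm); st("above"); 
print(at(g,Rm,False,vel=.1,contact_N=10)); st("down")
ctrl.command_gripper(0.0); st("grip")
at(g+[0,0,.06],Rm,False,vel=.1); st("lift")
ctrl.sleep(.3); st("w"); snap(3)
for k in([.5,.1,.35],[.55,.07,.3]):
    R2=Rphi(0,T,90,True); print(ctrl.ik(tcp(k,R2),R2))
crop(cv2.imread("pics/side3.png"),170,60,160,120,5,"s3.png")
E
```

```text
above 15.4 w 0.948 F [0.7 0.3 0.2] tcp [0.479 0.218 0.164]
False
down 17.0 w 0.95 F [-0.2  0.4  0.6] tcp [0.479 0.218 0.014]
grip 17.7 w 0.55 F [-0.1  0.6  0.9] tcp [0.479 0.218 0.014]
lift 18.4 w 0.544 F [-0.5 -1.  -3.1] tcp [0.479 0.218 0.073]
w 18.7 w 0.548 F [ 0.7 -0.  -2.3] tcp [0.479 0.218 0.073]
[  10.56762433    0.55600467  129.21849213  224.72212038   13.04466263
 -128.64422132]
[  2.2712233   11.40454988 130.31334109 185.3065795   21.78306002
 -93.79354671]
```

View pics/s3.png

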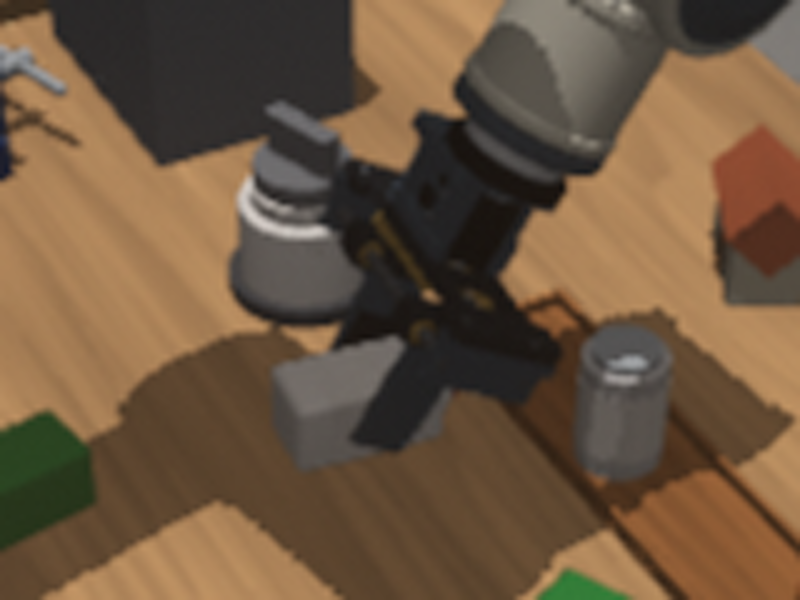

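```bash
python3 - <<'E'
from h import *
T=30;ay=-6.0
Rm=Rphi(ay,T,0,True)
at(np.array([.47,.15,.30]),Rm,False,vel=.15); st("up")
q1=np.array(ctrl.current_q()); R2=Rphi(0,T,90,True); q2=np.array(ctrl.ik(tcp([.55,.07,.25],R2),R2)); print(q1.round(),q2.round())
for s in np.linspace(0,1,5)[1:]:
    ctrl.movej(list(q1+(q2-q1)*s)); st(f"{s}")
snap(4)
E
```

```text
up 20.4 w 0.548 F [ 1.  -0.5 -1.8] tcp [0.46  0.151 0.283]
[  7.  29.  72.   7. 108. 103.] [  2.  21. 135. 183.  35. -92.]
0.25 21.3 w 0.548 F [-0.2 -0.5 -2.5] tcp [0.446 0.376 0.318]
0.5 22.2 w 0.544 F [ 0.2 -0.2 -1.9] tcp [0.554 0.437 0.423]
0.75 23.0 w 0.548 F [-0.3  0.5 -1.4] tcp [0.66  0.285 0.402]
1.0 24.1 w 0.549 F [ 0.6  0.2 -2.3] tcp [0.568 0.071 0.241]
```

View pics/side4.png

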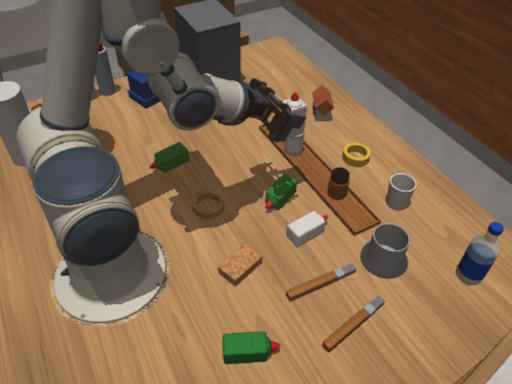

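View pics/top4.png

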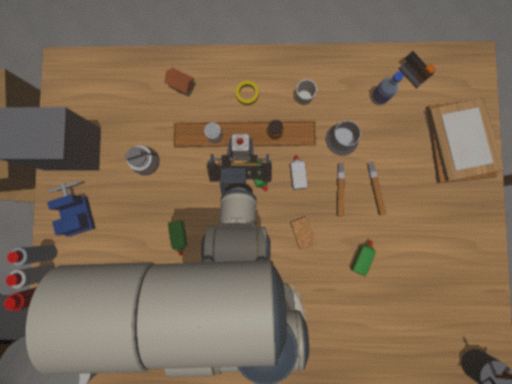

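```bash
python3 - <<'E'
from h import *
T=30;R2=Rphi(0,T,90,True)
g=np.array([.6425,.070,.16])
at(g,R2,False,vel=.12); st("above"); 
g[2]=.080; at(g,R2,False,vel=.1); st("n")
g[2]=.058; print(at(g,R2,False,vel=.02,contact_N=4)); st("down")
snap(5); crop(cv2.imread("pics/side5.png"),230,60,160,120,5,"s5.png")
E
```

```text
above 25.4 w 0.547 F [-0.3  0.1 -1.8] tcp [0.659 0.07  0.151]
n 26.4 w 0.545 F [-0.4 -0.9 -2. ] tcp [0.659 0.07  0.071]
True
down 27.2 w 0.548 F [-2.7 -0.5  5. ] tcp [0.659 0.07  0.052]
```

View pics/s5.png

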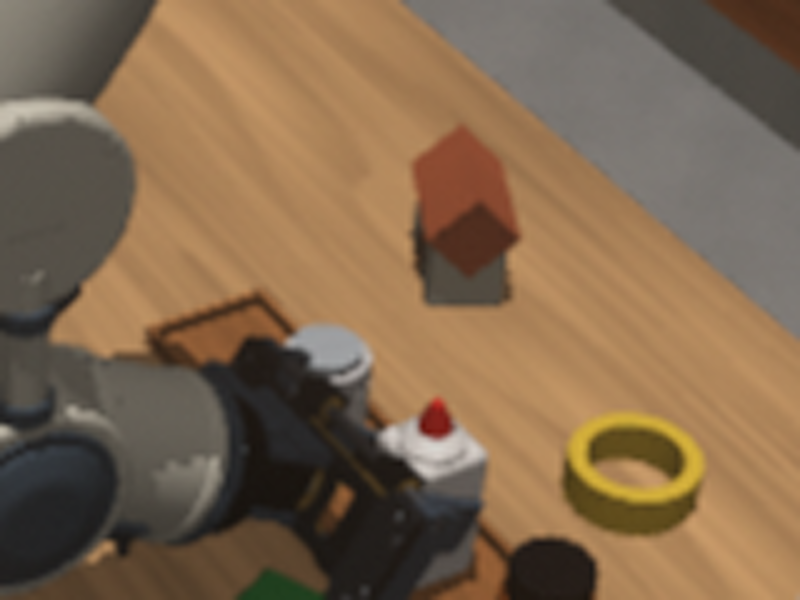

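```bash
python3 - <<'E'
from h import *
R2=Rphi(0,30,90,True)
ctrl.command_gripper(0.68); st("open")
p=np.array(ctrl.current_tool_pos()); ctrl.move_l(p-.12*R2[:,1],vel=.1); st("back")
ctrl.move_l(np.array(ctrl.current_tool_pos())+[-.05,0,.12],vel=.15)
snap(6); crop(cv2.imread("pics/side6.png"),230,90,160,120,5,"s6.png")
crop(cv2.imread("pics/top6.png"),160,100,240,110,3,"t6.png")
E
```

```text
open 27.7 w 0.68 F [ 0.4  0.3 -0.5] tcp [0.659 0.07  0.051]
back 29.1 w 0.682 F [ 0.4  0.1 -0.5] tcp [0.555 0.07  0.111]
```

View pics/s6.png

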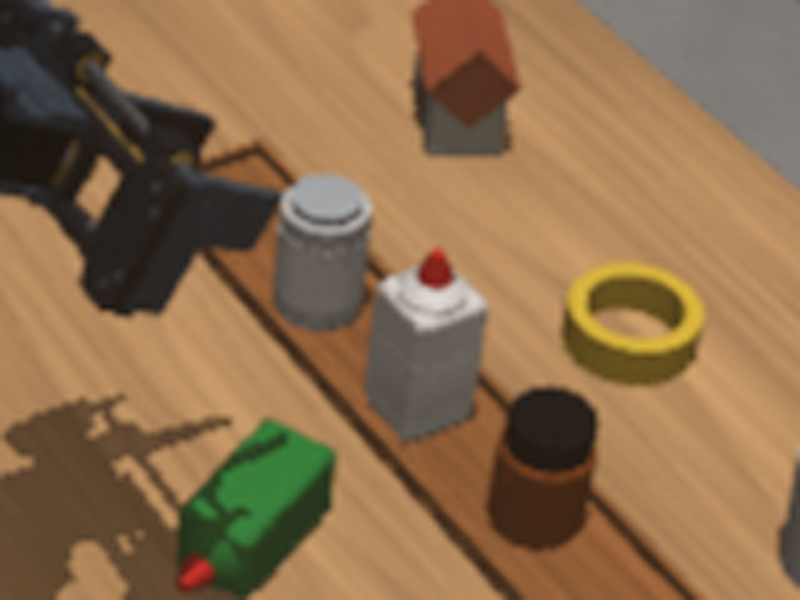

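View pics/t6.png

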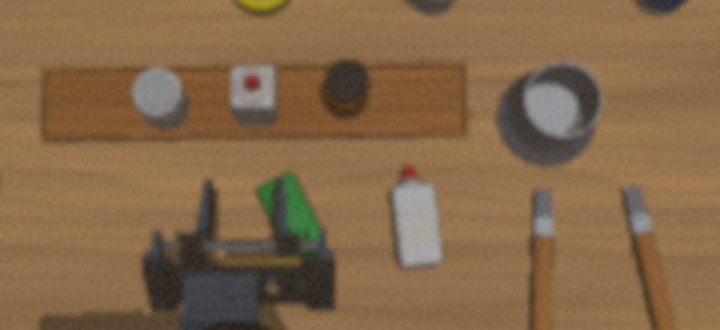

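```bash
python3 - <<'E'
from h import *
t=cv2.imread("pics/top6.png")
cen,ay,L,rp=bottle_top(t,(282,145,35,50)); print(cen,ay,L,rp)
T=30;a=np.array([np.cos(np.radians(ay)),np.sin(np.radians(ay)),0])
g=np.array([cen[0]-.001,cen[1]-.0015,0])+a*.0085; g[2]=.03
Rm=Rphi(ay,T,0,True)
ctrl.move_l(np.array(ctrl.current_tool_pos())+[0,0,.08],vel=.15)
ctrl.command_gripper(0.95)
at(g+[0,0,.27],Rm); at(g+[0,0,.10],Rm,False,vel=.15);st("above")
snap(7);crop(cv2.imread("pics/side7.png"),230,150,160,120,5,"s7.png")
E
```

```text
[ 0.49652759 -0.11802372  0.05      ] 7.1309639070202575 [np.float64(0.05132844391815717), np.float64(0.10230261794483785)] [ 0.56178049 -0.11099828  0.025     ]
above 35.8 w 0.951 F [-0.  -0.3  0.3] tcp [ 0.495 -0.12   0.114]
```

View pics/s7.png

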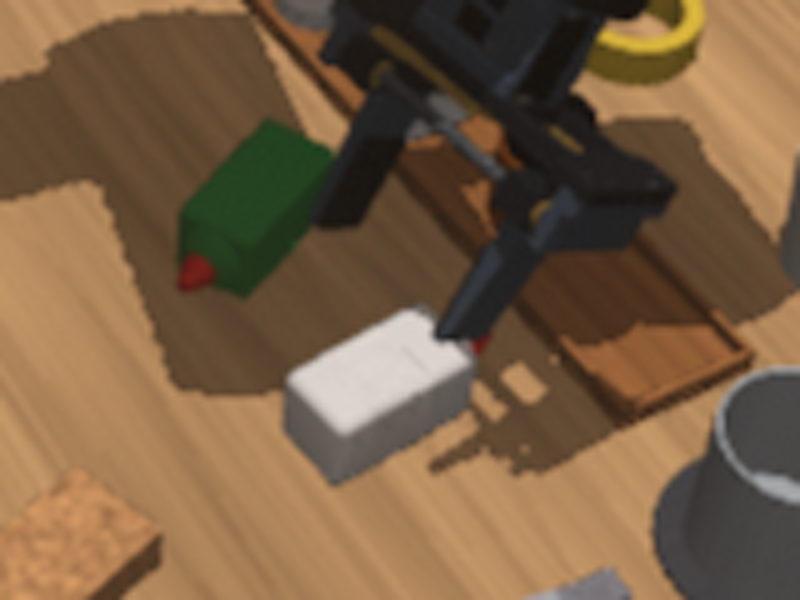

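```bash
python3 - <<'E'
from h import *
T=30;ay=7.13
Rm=Rphi(ay,T,0,True);p=np.array(ctrl.current_tool_pos());
print(ctrl.move_l([p[0],p[1],.0135],vel=.1,contact_N=10)); st("down")
ctrl.command_gripper(0.0); st("grip")
ctrl.move_l([p[0],p[1],.075],vel=.1); st("lift"); 
at(np.array([.47,-.08,.30]),Rm,False,vel=.15); st("up")
q1=np.array(ctrl.current_q()); R2=Rphi(0,T,90,True); q2=np.array(ctrl.ik(tcp([.55,-.1255,.25],R2),R2)); print(q1.round(),q2.round())
for s in np.linspace(0,1,4)[1:]:
    ctrl.movej(list(q1+(q2-q1)*s)); st(f"{s:.2f}")
snap(8)
E
```

```text
False
down 37.0 w 0.949 F [-0.5  0.  -0.3] tcp [ 0.495 -0.12   0.014]
grip 37.7 w 0.543 F [0.2 0.5 1.3] tcp [ 0.495 -0.12   0.014]
lift 38.4 w 0.547 F [-0.2 -0.6 -3. ] tcp [ 0.495 -0.12   0.075]
up 40.0 w 0.545 F [ 0.1 -0.1 -2.6] tcp [ 0.46  -0.081  0.283]
[-11.  28.  73.  -9. 107.  72.] [-38.  21. 132. 126.  41. -65.]
0.33 40.8 w 0.545 F [-0.3 -0.3 -2. ] tcp [0.495 0.105 0.24 ]
0.67 41.6 w 0.55 F [ 0.8  0.7 -2. ] tcp [0.613 0.087 0.296]
1.00 42.5 w 0.545 F [ 0.7  0.1 -1.5] tcp [ 0.568 -0.125  0.241]
```

View pics/side8.png

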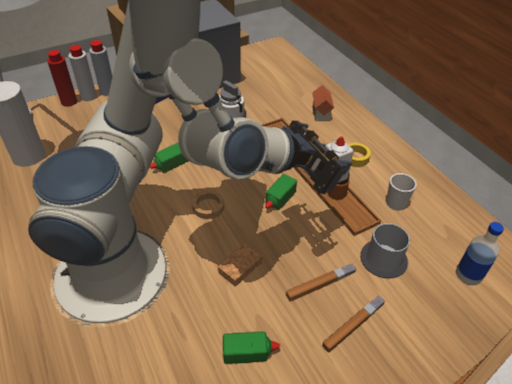

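```bash
python3 - <<'E'
from h import *
R2=Rphi(0,30,90,True)
g=np.array([.644,-.127,.16])
at(g,R2,False,vel=.12); st("above"); 
g[2]=.075; at(g,R2,False,vel=.1)
g[2]=.056; print(at(g,R2,False,vel=.02,contact_N=4)); st("down")
ctrl.command_gripper(0.68); st("open")
p=np.array(ctrl.current_tool_pos()); ctrl.move_l(p-.12*R2[:,1],vel=.1)
ctrl.move_l(np.array(ctrl.current_tool_pos())+[-.05,0,.14],vel=.15);st("back")
snap(9); crop(cv2.imread("pics/side9.png"),250,90,180,150,4,"s9.png")
crop(cv2.imread("pics/top9.png"),160,100,240,130,3,"t9.png")
E
```

```text
above 43.8 w 0.549 F [ 0.2 -0.3 -1.2] tcp [ 0.66  -0.127  0.151]
True
down 45.5 w 0.548 F [-0.9  1.3  3.4] tcp [ 0.661 -0.127  0.052]
open 45.9 w 0.678 F [ 0.9 -0.3  0.4] tcp [ 0.66  -0.127  0.051]
back 48.4 w 0.68 F [-0.2  0.3  0.3] tcp [ 0.507 -0.127  0.251]
```

View pics/s9.png

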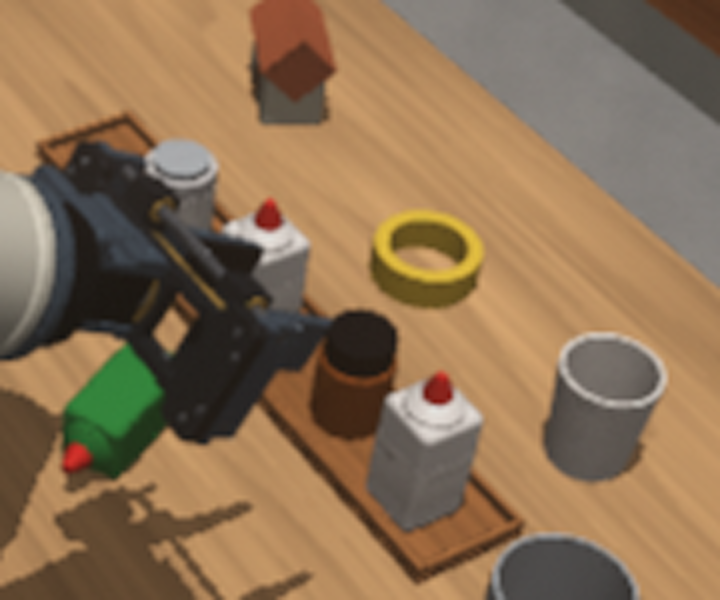

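View pics/t9.png

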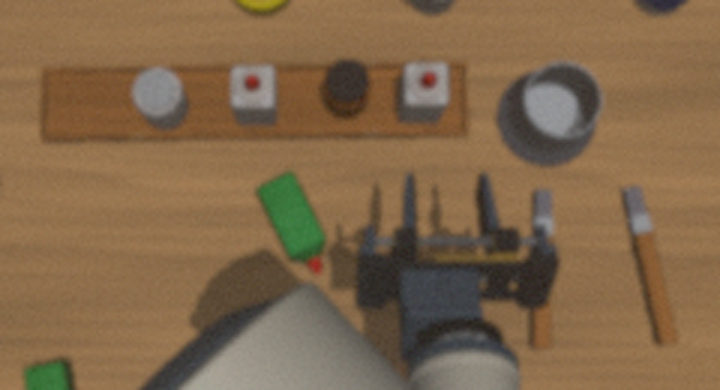

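```bash
python3 - <<'E'
from h import *
t=cv2.imread("pics/top9.png");k=4
for roi in((234,112,22,30),(290,112,24,30)):
    x,y,w,h=roi;c=cv2.resize(t[y:y+h,x:x+w],None,fx=k,fy=k,interpolation=cv2.INTER_CUBIC);H=hsv(c)
    m=((H[...,0]<8)|(H[...,0]>172))&(H[...,1]>120);b=max(blobs(m,3),key=lambda b:b[1][4])[2]
    print("tip",plane("top",(x+(b[0]+.5)/k-.5,y+(b[1]+.5)/k-.5),.122))
R=R(0)
ctrl.goto([.42,.15,.35],R)
snap(10);t=cv2.imread("pics/top10.png");crop(t,318,150,80,75,8,"t10.png");crop(cv2.imread("pics/side10.png"),270,210,150,150,5,"s10.png");st("")
E
```

```text
tip [0.64409363 0.07047297 0.122     ]
tip [ 0.64575771 -0.12497111  0.122     ]
 50.5 w 0.677 F [ 0.9 -0.3  0.2] tcp [0.42  0.15  0.349]
```

View pics/t10.png

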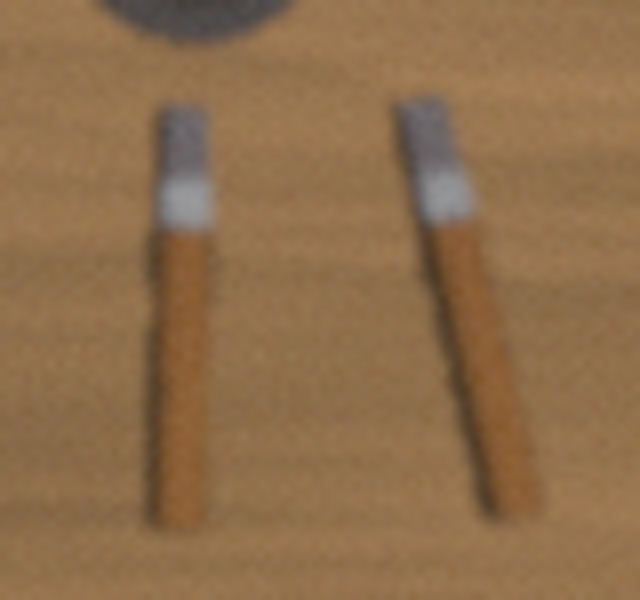

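View pics/s10.png

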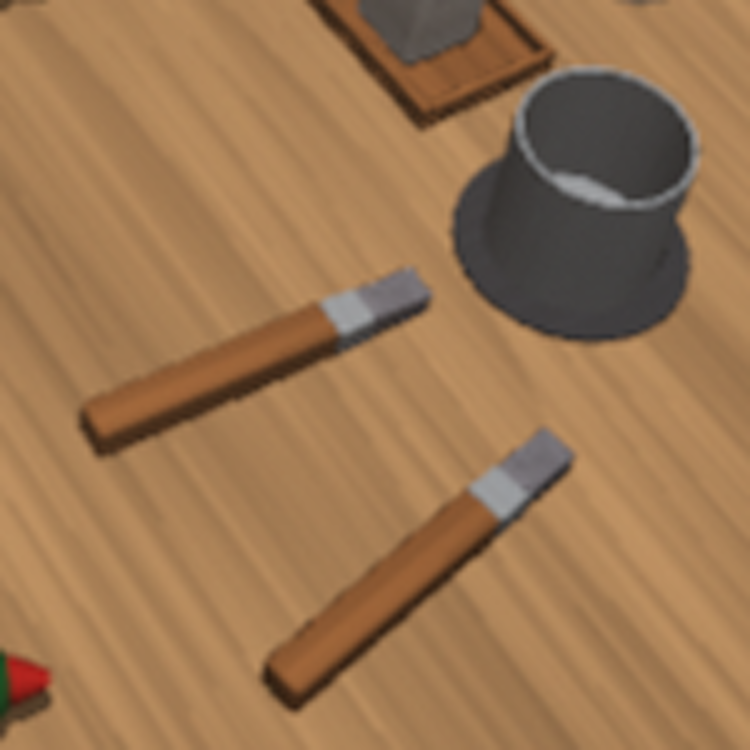

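View pics/top10.png

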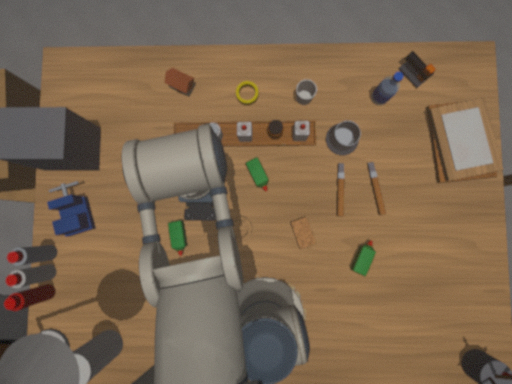

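```bash
cat >> h.py <<'E'
def brush(tip,foot,z=.022):
    A,B=plane("top",tip,z),plane("top",foot,z); a=A-B; L=np.linalg.norm(a[:2]); a/=L
    return A,B,a,L,np.degrees(np.arctan2(a[1],a[0]))
E
python3 - <<'E'
from h import *
pk=lambda x,y:(318+(x+.5)/8-.5,150+(y+.5)/8-.5)
ps=lambda x,y:(270+(x+.5)/5-.5,210+(y+.5)/5-.5)
for n,tip,j,f in(("b1",(183,105),(186,230),(181,527)),("b2",(424,98),(453,222),(513,516))):
    A,B,a,L,ay=brush(pk(*tip),pk(*f)); print(n,A,B,"L",L,"yaw",ay,"handle",np.linalg.norm(plane("top",pk(*j),.022)-B))
    g=B+a*.115; print(g)
    for T in(10,15):
        Rm=Rphi(ay,T,0,True); print(T,[None if (q:=ctrl.ik(tcp([g[0],g[1],z],Rm),Rm)) is None else q.round() for z in(.025,.3)])
for c in((408,275),(88,412),(545,440),(272,668)): print("side",plane("side",ps(*c),.022))
R2=Rphi(-5,15,90,True)
for z in(.3,.13): print(None if (q:=ctrl.ik(tcp([.61,-.29,z],R2),R2)) is None else q.round())
E
```

```text
b1 [ 0.54008508 -0.26903463  0.022     ] [ 0.35285196 -0.2645581   0.022     ] L 0.1872866271544358 yaw -1.3696152130367343 handle 0.13135542272096912
[ 0.46781911 -0.26730684  0.022     ]
10 [array([-33.,  41.,  93.,  -6.,  55.,  63.]), array([-33.,  22.,  77.,  -5.,  89.,  59.])]
15 [array([-31.,  43.,  89.,  -9.,  61.,  65.]), array([-31.,  25.,  74.,  -7.,  94.,  60.])]
b2 [ 0.54283014 -0.37512898  0.022     ] [ 0.35781309 -0.40876414  0.022     ] L 0.18804954972811544 yaw 10.303554571746327 handle 0.13152818138104613
[ 0.4709586  -0.38819486  0.022     ]
10 [array([-41.,  44.,  84.,  -9.,  59.,  44.]), array([-41.,  28.,  68.,  -8.,  90.,  39.])]
15 [array([-39.,  46.,  81., -13.,  64.,  47.]), array([-39.,  30.,  66., -11.,  94.,  41.])]
side [ 0.53254916 -0.27103339  0.022     ]
side [ 0.35135206 -0.26383287  0.022     ]
side [ 0.53299959 -0.37689136  0.022     ]
side [ 0.35540051 -0.41106805  0.022     ]
[-51.  29. 120. 123.  56. -64.]
[-51.  54. 123. 133.  73. -88.]
```

```bash
python3 - <<'E'
from h import *
T=15;ay=-1.7;a=np.array([np.cos(np.radians(ay)),np.sin(np.radians(ay)),0])
g=np.array([.3518,-.2645,0])+a*.115; g[2]=.0255
Rm=Rphi(ay,T,0,True)
ctrl.command_gripper(0.6)
at(g+[0,0,.2],Rm); at(g+[0,0,.06],Rm,False,vel=.15)
print(at(g,Rm,False,vel=.06,contact_N=6)); st("down")
ctrl.command_gripper(0.0); st("grip")
at(g+[0,0,.07],Rm,False,vel=.1); st("lift"); snap(11)
crop(cv2.imread("pics/side11.png"),250,180,160,120,5,"s11.png")
E
```

```text
False
down 54.7 w 0.599 F [-0.6 -0.9  0.2] tcp [ 0.462 -0.268  0.007]
grip 55.3 w 0.24 F [0.  0.6 1.6] tcp [ 0.462 -0.268  0.007]
lift 56.1 w 0.239 F [ 0.6  0.6 -1. ] tcp [ 0.462 -0.268  0.077]
```

View pics/s11.png

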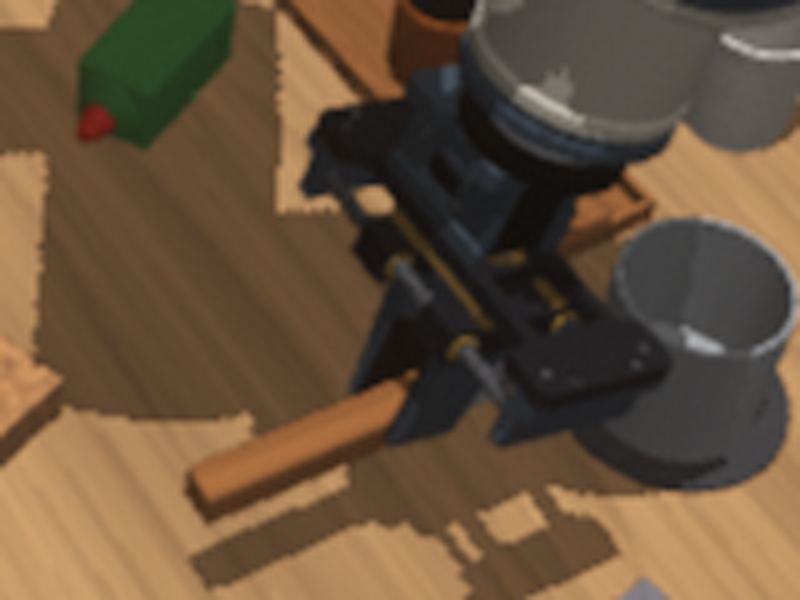

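```bash
python3 - <<'E'
from h import *
T=15;Rm=Rphi(-1.7,T,0,True)
at(np.array([.46,-.22,.33]),Rm,False,vel=.15); st("up")
q1=np.array(ctrl.current_q()); R2=Rphi(-5,T,90,True); q2=np.array(ctrl.ik(tcp([.56,-.28,.32],R2),R2)); print(q1.round(),q2.round())
for s in np.linspace(0,1,4)[1:]:
    ctrl.movej(list(q1+(q2-q1)*s)); st(f"{s:.2f}")
at(np.array([.6355,-.281,.27]),R2,False,vel=.12); st("over")
snap(12)
crop(cv2.imread("pics/side12.png"),270,60,200,150,4,"s12.png")
crop(cv2.imread("pics/top12.png"),280,80,120,90,6,"t12.png")
E
```

```text
up 58.0 w 0.236 F [ 0.1  0.4 -1.3] tcp [ 0.455 -0.22   0.311]
[-28.  21.  75.  -7.  97.  64.] [-56.  25. 125. 117.  58. -63.]
0.33 58.7 w 0.235 F [ 0.8 -0.9 -1.5] tcp [ 0.511 -0.066  0.264]
0.67 59.5 w 0.238 F [ 0.   0.4 -0.5] tcp [ 0.606 -0.086  0.322]
1.00 60.3 w 0.239 F [-0.2  0.2 -1.3] tcp [ 0.579 -0.281  0.316]
over 61.2 w 0.24 F [-0.4 -0.8 -0.9] tcp [ 0.654 -0.282  0.265]
```

View pics/side12.png

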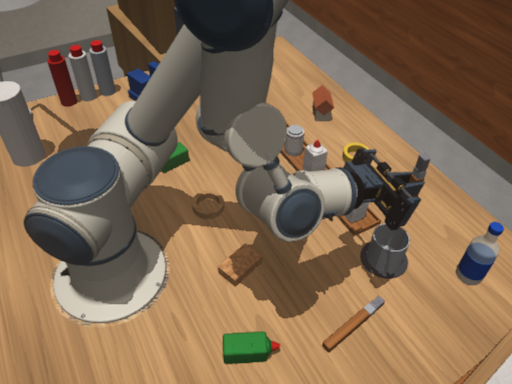

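View pics/t12.png

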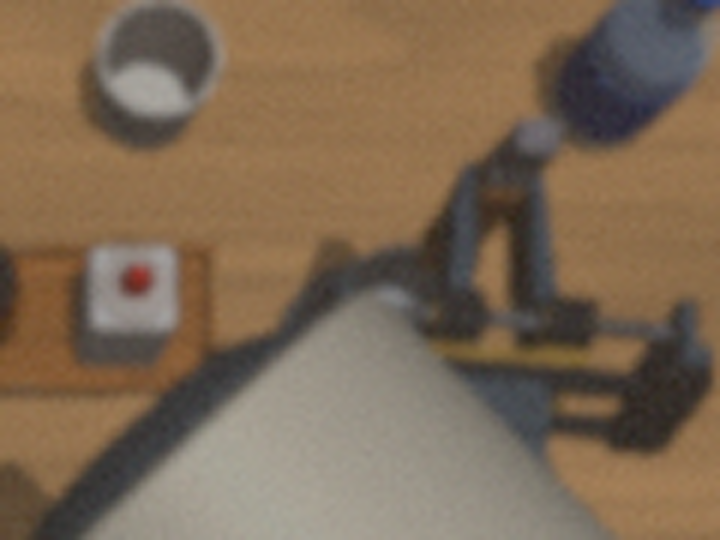

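```bash
python3 - <<'E'
from h import *
T=15;R2=Rphi(-5,T,90,True)
print(at(np.array([.6355,-.281,.14]),R2,False,vel=.08,contact_N=6)); st("in")
print(at(np.array([.6355,-.281,.112]),R2,False,vel=.02,contact_N=3)); st("down")
snap(13)
crop(cv2.imread("pics/side13.png"),330,140,120,140,4,"s13.png")
E
```

```text
False
in 63.0 w 0.24 F [-0.2 -0.5 -0.7] tcp [ 0.654 -0.283  0.136]
True
down 64.0 w 0.24 F [-0.4 -1.2  3.6] tcp [ 0.654 -0.283  0.115]
```

View pics/s13.png

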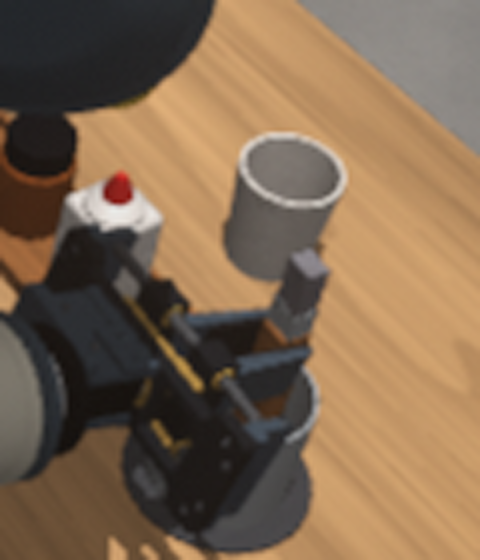

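```bash
python3 - <<'E'
from h import *
R2=Rphi(-5,15,90,True)
ctrl.command_gripper(0.42); st("open")
p=np.array(ctrl.current_tool_pos()); ctrl.move_l(p-.10*R2[:,1],vel=.08)
ctrl.move_l(np.array(ctrl.current_tool_pos())+[-.03,0,.16],vel=.15);st("back")
ctrl.goto([.42,-.05,.35],R(0))
snap(14); crop(cv2.imread("pics/side14.png"),270,120,180,220,2.7,"s14.png")
crop(cv2.imread("pics/top14.png"),300,100,100,120,5,"t14.png")
E
```

```text
open 64.6 w 0.419 F [-0.2  0.1 -0.6] tcp [ 0.654 -0.283  0.115]
back 67.2 w 0.421 F [-0.7  0.5  0.3] tcp [ 0.528 -0.274  0.3  ]
```

View pics/s14.png

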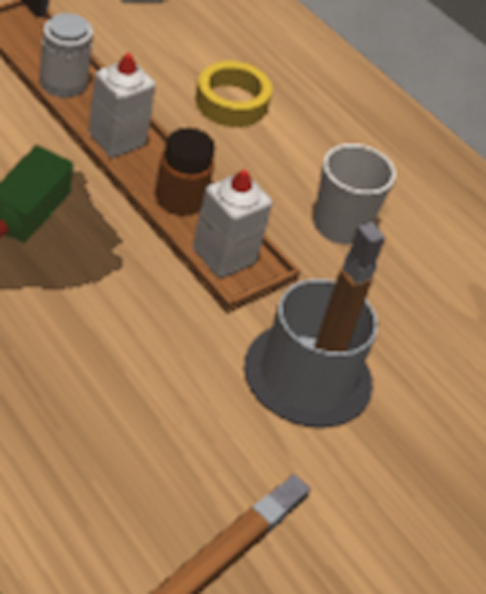

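View pics/t14.png

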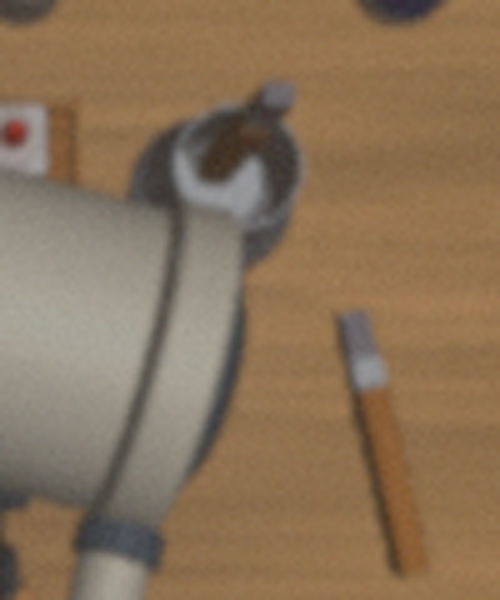

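```bash
python3 - <<'E'
from h import *
T=15;ay=10.5;a=np.array([np.cos(np.radians(ay)),np.sin(np.radians(ay)),0])
g=np.array([.3566,-.4095,0])+a*.115; g[2]=.0255
Rm=Rphi(ay,T,0,True)
ctrl.command_gripper(0.6)
at(g+[0,0,.25],Rm); at(g+[0,0,.06],Rm,False,vel=.15)
print(at(g,Rm,False,vel=.06,contact_N=6)); st("down")
ctrl.command_gripper(0.0); st("grip")
at(g+[0,0,.07],Rm,False,vel=.1); st("lift")
at(np.array([.45,-.30,.33]),Rm,False,vel=.15); st("up")
q1=np.array(ctrl.current_q()); R2=Rphi(-5,T,90,True); q2=np.array(ctrl.ik(tcp([.53,-.285,.32],R2),R2)); print(q1.round(),q2.round())
for s in np.linspace(0,1,4)[1:]:
    ctrl.movej(list(q1+(q2-q1)*s)); st(f"{s:.2f}")
at(np.array([.5975,-.281,.27]),R2,False,vel=.12); st("over")
snap(15)
crop(cv2.imread("pics/side15.png"),300,100,180,150,4,"s15.png")
crop(cv2.imread("pics/top15.png"),290,80,110,90,6,"t15.png")
E
```

```text
False
down 73.5 w 0.598 F [-0.8  0.4  0.2] tcp [ 0.465 -0.39   0.008]
grip 74.1 w 0.237 F [ 0.5 -0.3  1.9] tcp [ 0.465 -0.39   0.007]
lift 74.9 w 0.24 F [ 0.6 -0.4 -1. ] tcp [ 0.465 -0.389  0.077]
up 76.7 w 0.242 F [-0.2  0.4  0.2] tcp [ 0.445 -0.301  0.311]
[-34.  23.  73. -10.  95.  46.] [-61.  24. 127. 113.  61. -63.]
0.33 77.5 w 0.235 F [ 0.1 -0.4 -1.1] tcp [ 0.492 -0.131  0.249]
0.67 78.2 w 0.238 F [-0.3  0.5 -0.1] tcp [ 0.577 -0.122  0.307]
1.00 79.0 w 0.237 F [ 0.7  0.6 -0.5] tcp [ 0.549 -0.286  0.316]
over 79.8 w 0.236 F [-0.   0.6 -0.6] tcp [ 0.616 -0.282  0.265]
```

View pics/s15.png

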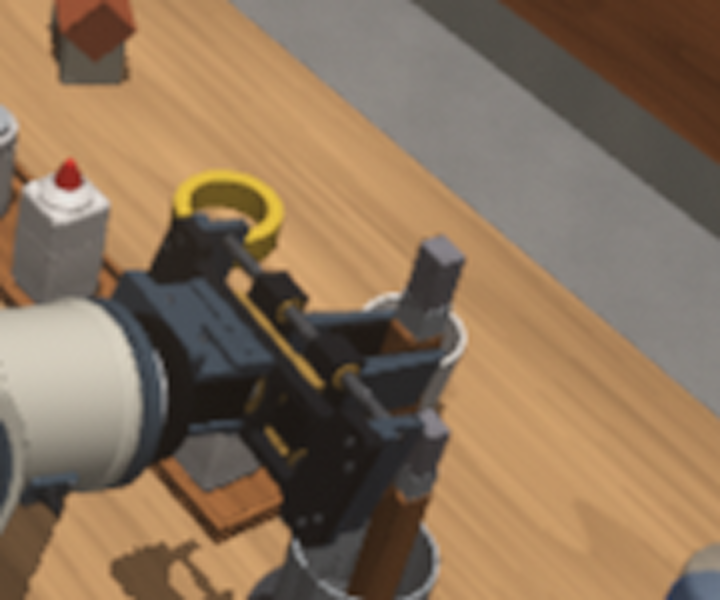

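View pics/t15.png

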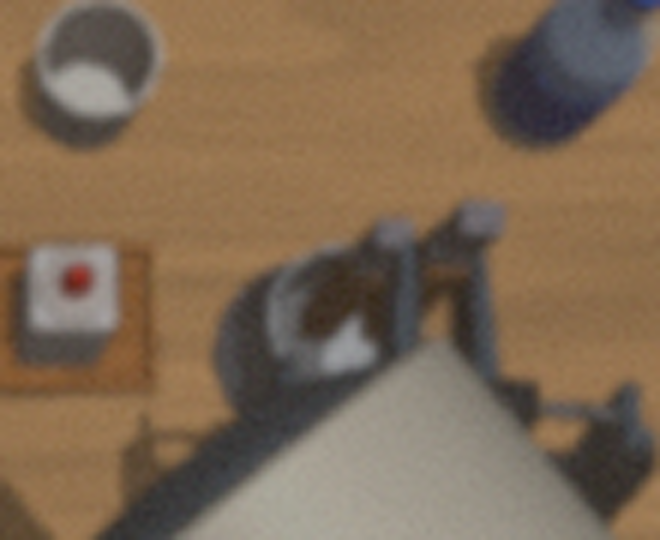

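```bash
python3 - <<'E'
from h import *
print(plane("top",(290+392/6,80+232/6),.193), "side", plane("side",(300+432/4,100+415/4),.193))
print("b2 top",plane("top",(290+480/6,80+220/6),.345),"side",plane("side",(300+441/4,100+243/4),.345))
E
```

```text
[ 0.64855254 -0.28106214  0.193     ] side [ 0.65332756 -0.28033476  0.193     ]
b2 top [ 0.60829903 -0.28082764  0.345     ] side [ 0.61115121 -0.28076975  0.345     ]
```

```bash
python3 - <<'E'
from h import *
T=15;R2=Rphi(-5,T,90,True)
print(at(np.array([.5975,-.281,.14]),R2,False,vel=.08,contact_N=6)); st("in")
print(at(np.array([.5975,-.281,.112]),R2,False,vel=.02,contact_N=3)); st("down")
ctrl.command_gripper(0.42); st("open")
p=np.array(ctrl.current_tool_pos()); ctrl.move_l(p-.10*R2[:,1],vel=.08)
ctrl.move_l(np.array(ctrl.current_tool_pos())+[-.03,0,.16],vel=.15);st("back")
ctrl.goto([.40,.15,.38],R(0))
ctrl.sleep(.5)
snap(16);st("")
crop(cv2.imread("pics/side16.png"),260,110,180,180,3.3,"s16.png")
crop(cv2.imread("pics/top16.png"),225,100,150,75,5,"t16.png")
E
```

```text
False
in 81.7 w 0.236 F [-0.5 -0.1 -0.2] tcp [ 0.616 -0.283  0.136]
True
down 82.7 w 0.236 F [0.7 0.1 4.4] tcp [ 0.616 -0.283  0.115]
open 83.2 w 0.419 F [ 0.3 -0.1 -0.1] tcp [ 0.616 -0.283  0.114]
back 85.8 w 0.418 F [ 0.1 -0.1 -0.7] tcp [ 0.49  -0.274  0.3  ]
 88.5 w 0.421 F [-0.1 -0.8 -0.5] tcp [0.4  0.15 0.38]
```

View pics/s16.png

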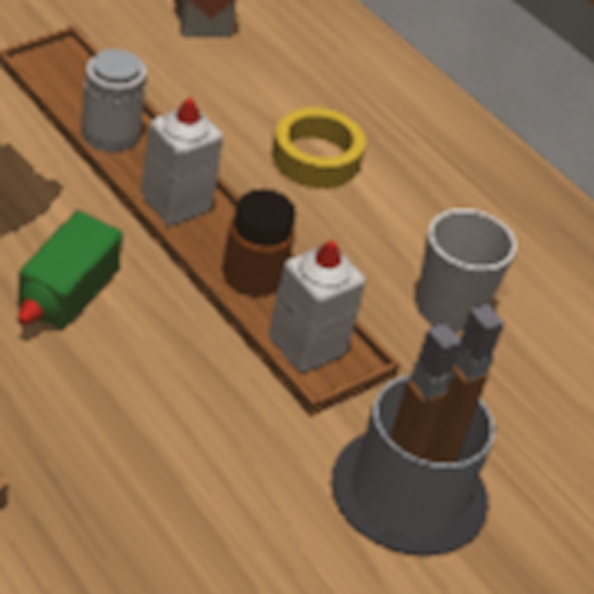

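View pics/t16.png

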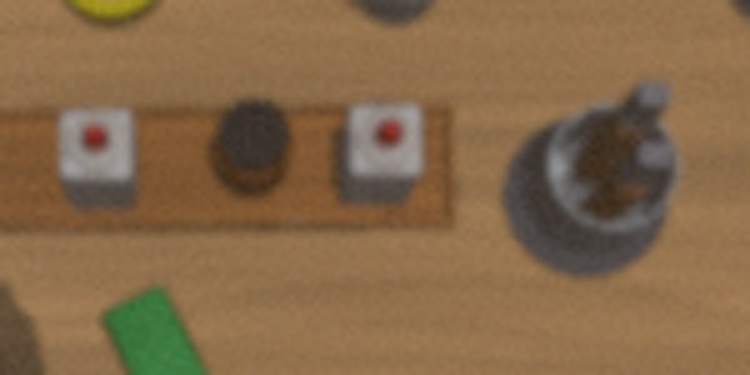

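View pics/side16.png

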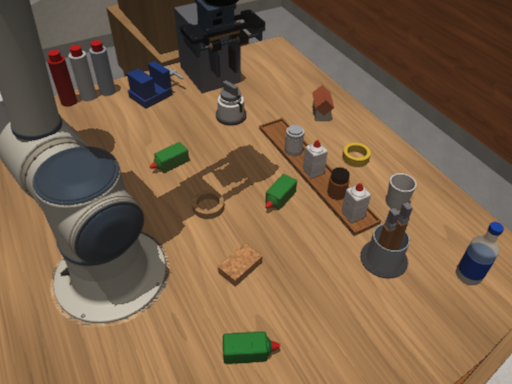

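View pics/top16.png

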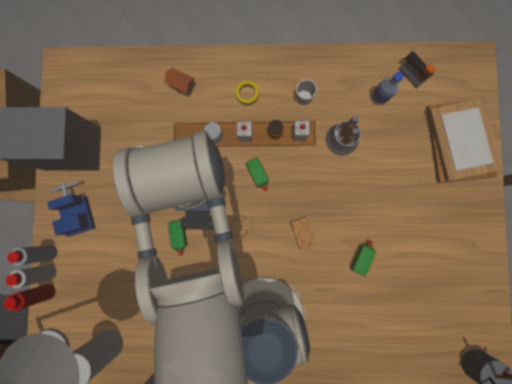

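```bash
python3 - <<'E'
from h import *
ctrl.sleep(.3); ctrl.sign_off(); print(ctrl.current_t())
E
```

```text
the job is handed in; nothing more can be done
the job is handed in; nothing more can be done
```

The job is handed in, at about 89 s of the 210 s allowed; `sign_off()` reports no verdict, so the result rests on my own checks.

- **Cap:** I turned it about 152° clockwise until the torque rose to about 1.2 N m at the stop. The pictures afterwards show its pointer over the rib.
- **Bottles:** Only two white bottles were present; I found no third in any view. Both stand in the tray, one between the can and the jar and one beyond the jar. In the last pictures they are upright, with nozzle tips within about 4 mm of the tray's centre line. The can and jar still stand.
- **Brushes:** Both are handle down, bristles up in the steel tin. Each foot was on the tin's floor when released, and both look nearly upright.
- **Arm:** It was parked clear with nothing in the gripper.

Two things did not go to plan or did not agree:
- The grip slackened briefly near the end of the cap turn. It recovered, and the turn still reached the stop.
- The top and side cameras disagreed by about 3–8 mm on the tray, and up to about 6 mm on the can and jar. I used averages or small corrections between the two views.

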